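# Set the mousetrap and slide it into its guard

### The job

Set the mousetrap: press its red lever down until the catch holds the jaw open, and let go of it. Then slide the set trap along the worktop, bait end first, fully home into the white three-sided guard, so that it ends still set, flat on the worktop and against the guard's back wall. The trigger is a hair trigger: never let the trap snap shut, do not slide it into the guard unset, and leave the other things alone.

Things in the scene. Friction and masses are not known exactly. Their poses are not given: they have to be found in the camera images.
- trap: Snap mousetrap, loose, about 0.46 kg: black base slab 150 (x) x 70 (y) x 12 mm thick. Origin: centre of its underside; z up; +x to the mouth (bait end), -x to the tail. Grey jaw and red lever are one piece, hinged along y at x = -5, z = 36 mm between posts at y = +-31 mm. Brass catch hook at x = -25 to -33 mm, up to z = 46 mm, in a slot of the lever. Set, the jaw's front rises to z = 90 mm.
- trap_tail (a point): Centre of the trap's tail block (x = -89, y = 0, z = 8 mm in the trap's frame; same axes). The block, 30 mm wide (y) and 16 mm high, juts from the middle of the slab's rear face, x = -75 to -106 mm, and leaves at each side of it a shoulder of that face (x = -75 mm, 20 mm wide, 12 mm high) to push on.
- trap_front (a point): Middle of the trap's front (mouth-end) face, x = +75, y = 0, z = 6 mm in the trap's frame; same axes.
- lever_pad (a point): Middle of the upper face of the red lever's ribbed finger pad (22 mm along the lever, 36 mm wide), 45 mm from the hinge axis; moves with the lever. Jaw shut: at about x = -38, z = 67 mm in the trap's frame (lever 40 degrees up, pad end at x = -48 mm); set: at about x = -50, z = 37 mm (lever about level, pad end at x = -61 mm).
- jaw (a joint): Angle of jaw and lever, rad: 0 = sprung shut, lever 40 degrees up; grows as the lever is pressed. The catch clicks in at 0.76 to 0.80, the stop is at 0.90; let go of, the set jaw rests on the catch at 0.72 to 0.74. The spring takes about 4 N at the pad at first, 7 to 8 N at the catch. Let go of before the click, it snaps shut.
- catch (a joint): Angle of the brass catch and bait pan, rad: 0 = upright, the hook in place; it is pushed aside to about 0.2 as the lever goes by and springs back to 0; the set trap is freed when it passes about 0.08.
- guard: White plastic guard fixed to the worktop: two side walls 84 mm apart inside, 6 mm thick, 30 mm high, and a back wall; no floor or roof. Origin on the worktop midway between the sides; +x inward, to the back wall, whose inner face is at x = 60 mm. Its flared open front is at x = -78 mm. With the trap home, the trap's rear shoulders are at x = -90 mm, outside it.
- guard_back (a point): Middle of the inner face of the guard's back wall, 6 mm above the worktop; same axes as the guard.
- mug: Bystander: blue mug, 82 x 117 x 91 mm, origin under its centre.
- timer: Bystander: red and white kitchen timer, 72 mm wide, 62 mm high, origin under its centre.
- matchbox: Bystander: matchbox 53 x 35 x 14 mm, origin under its centre.
- lemon: Bystander: lemon, 58 x 87 x 57 mm, origin under its centre.
- sugar: Bystander: glass sugar shaker with a white top, 70 mm wide, 127 mm high, origin under its centre.
- bait_pan (a point): Middle of the top of the yellow bait pan inside the mouth, 36 (x) x 30 (y) mm, 33 mm above the worktop. It is the hair trigger: pressing it down 3 to 5 mm with about a newton, or pushing the brass hook, fires the set trap.

How it is judged:
By the outcome, as a careful person would: the job done as asked, in the order asked, and still so for the second after the job is handed in, with the robot touching nothing.
It also fails if it takes over 58 s, if anything falls off the work surface, if the arm or the gripper's body presses on something with over 40 N, if the wrist force passes 120 N, or if a joint passes its speed limit or range.

### The arm

A 6-joint arm with a two-finger parallel gripper is mounted at the origin on a cart in front of the work surface, level with it; the furniture and walls round the work are solid. World frame = base frame: x ahead of the robot, y to its left, z up, the work surface at z = 0. Lengths are in m, angles in rad, forces in N, time in s.
With the tool pointing down it reaches from about 0.225 to 0.725 m from the base axis. Payload 3.1 kg.
Tool frame: the origin (TCP) lies at the very end of the fingers, on their centre line; the grasp point (between the pads) lies 19 mm behind it; z points along the fingers, y is the line along which they close (so a half turn about z gives the same grasp; the last joint's range is limited). The gripper opens to 85 mm and grips with 20 to 120 N. Pads are 22 mm wide; open, the fingers measure 114 mm over their backs; the gripper's body (76 mm by 85 mm) begins 54 mm behind the grasp point. The pads swing forward as they close: fully open they stand 13 mm farther back than shut.
Start: joints at [-1.427, 0.048, 0.099, 1.622, 0, 1.443], TCP at [0.141, -0.506, 0.231] pointing down, gripper open.
Joint ranges: [-2.91, 2.91], [-0.99, 1.94], [-1.21, 1.42], [-2.12, 2.29], [-1.49, 1.47], [-3.14, 3.14]. Speed limits (rad/s): [2.79, 2.79, 3.14, 3.14, 3.14, 3.14].

### API

Orientations are given as a unit quaternion [x, y, z, w].
In Python, from rig import robot gives the robot as it stands.
- The arm moves only by the tool arm_command, never from a script. Its argument "rows" is text: rows parted by semicolons, each of 7 numbers parted by spaces: the shift along the tool's x, y, z each as a share of 0.8 m, from -1 to 1, then the turn, a rotation vector about the tool's x, y, z each as a share of 360 degrees, from -1 to 1, then the opening, from 0 (shut) to 1 (fully open). A call has 1 to 12 rows; each row shifts and turns the commanded pose from where the row before left it, along the tool's axes as they then stand; what a row does not reach is not made up. A row lasts 1/10 s, in which the tool goes at most 50 mm and 8.59 degrees, less where a joint would pass 70% of its speed; a pose out of reach is approached as far as the arm can. A call with a number of a shift or a turn outside -1 to 1 is refused whole. A call with a gripper value outside its range is refused whole. The fingers move at their own pace and stop on an object; the grip force is fixed at half the most. Time passes only in rows, so rows that do not move let the fingers close. It gives the time, the measured TCP pose, the force, the opening and the grip force at its end, in the units of the state.
- robot.state(): the state, without advancing time (a new reading comes with each control period).
- robot.read_camera(name): name is "side" or "top" or "wrist"; returns the picture (420x560x3 uint8, red, green, blue); there is no depth.
- robot.camera_model(name): a dict with "intrinsics" (3x3 intrinsics, pixels), "dist_coeffs" ([k1, k2, p1, p2, k3] as OpenCV has them; the pictures are not rectified), "cam_to_world" (4x4, takes a point from camera to world coordinates). Camera axes: x right, y down, z forward; pixel columns grow to the right and rows downward; lengths in m; the calibration is good to about 2 mm. A picture is of the moment at which its call begins: read the wrist's pose just before it. camera_model takes no time and is no camera call; for the wrist camera it gives the pose at the moment of the call.
- robot.job_done(): hands the job in; it is judged then, once.
The state is a dict: "time_s": time; "qpos": joint angles; "joint_velocities": joint speeds; "joint_torque": joint torques, N m; "tcp_pos": TCP position; "ee_rot": TCP orientation; "wrist_force": force on the tool from outside, world axes, zero at the start; "wrist_torque": the same for the moment, N m; "opening": opening from 0.0 (shut) to 1.0 (fully open); "grip_force": force on a finger pad.
Only numpy, scipy, OpenCV 4.12 (cv2) and the standard library are available. Lean on these libraries where they do the work, as an engineer would, in place of code of your own. Each camera call takes 0.05 s, during which the arm holds its last target. There are 200 camera calls.

## Working session

There is one attempt and no reset: what is moved stays moved. The work goes in short steps, Python scripts to look and compute and a tool call to move; the robot and the scene stay as the last step left them, time stands still between calls to the robot, and variables do not carry over. Pictures are saved under pics/ and viewed, at most 10 in all, crops included, and the job is handed in when it is done.

Besides the shell and the picture viewer there is one more tool, called after ">>>" in YAML: its name, and indented under it one key for each argument. arm_command: Moves the arm, as the interface text tells. Shift numbers are shares of 0.8 m and turn numbers shares of 360 degrees, none past 1 either way. Its arguments: {"type":"object","properties":{"rows":{"type":"string"}},"required":["rows"]}

```bash
ls; mkdir -p pics; python3 - <<'E'
from rig import robot
import cv2,numpy as np
s=robot.state();print(s)
ims=[]
for n in("top","side"):
    im=robot.read_camera(n);cv2.imwrite(f"pics/{n}0.png",im[:,:,::-1]);m=robot.camera_model(n);print(n,m)
E
```

```text
pics
{'time_s': 0.0, 'qpos': array([-1.42679855e+00,  4.87737531e-02,  9.75950348e-02,  1.62199783e+00,
        3.16754054e-05,  1.44302778e+00]), 'joint_velocities': array([-0.00041331, -0.00158815,  0.00057552,  0.00067129, -0.00145436,
        0.00104957]), 'joint_torque': array([ 1.46264783e-04, -3.38784814e+01,  3.20013213e+01,  2.04585196e-02,
       -5.63853928e-05,  2.21097231e-06]), 'tcp_pos': array([ 0.14085296, -0.50512087,  0.23010379]), 'ee_rot': array([ 9.90781381e-01,  1.35465269e-01,  6.18000010e-06, -1.19019853e-03]), 'wrist_force': array([ 0.02738039, -0.47235688,  0.39022619]), 'wrist_torque': array([-0.09676781, -0.0515233 , -0.0156371 ]), 'grip_force': 0.0, 'opening': 1.0028651093235703}
top {'intrinsics': array([[498.10617853,   0.        , 272.40084   ],
       [  0.        , 498.10617853, 208.9619415 ],
       [  0.        ,   0.        ,   1.        ]]), 'dist_coeffs': array([0.01055959, 0.        , 0.        , 0.        , 0.        ]), 'cam_to_world': array([[ 0.10553998, -0.96282789,  0.24864386,  0.14411196],
       [-0.99440454, -0.10103652,  0.03084194, -0.30989582],
       [-0.00457338, -0.25050764, -0.96810382,  1.49386542],
       [ 0.        ,  0.        ,  0.        ,  1.        ]])}
side {'intrinsics': array([[521.84500296,   0.        , 289.32941842],
       [  0.        , 521.84500296, 210.8708548 ],
       [  0.        ,   0.        ,   1.        ]]), 'dist_coeffs': array([-0.17369126,  0.        ,  0.        ,  0.        ,  0.        ]), 'cam_to_world': array([[ 0.97353644, -0.06985987,  0.21759226,  0.14384671],
       [-0.22734897, -0.39280763,  0.89107497, -1.70770788],
       [ 0.02322152, -0.91696334, -0.39829512,  0.71128493],
       [ 0.        ,  0.        ,  0.        ,  1.        ]])}
```

View pics/top0.png

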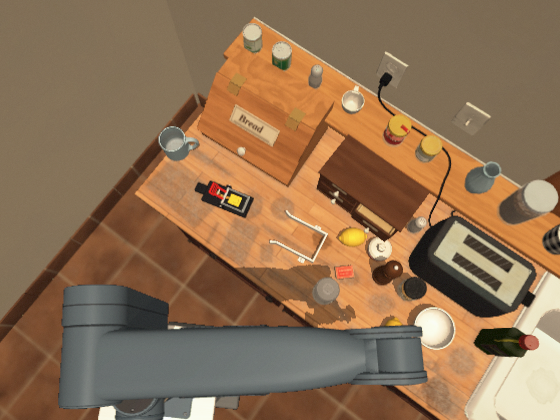

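View pics/side0.png

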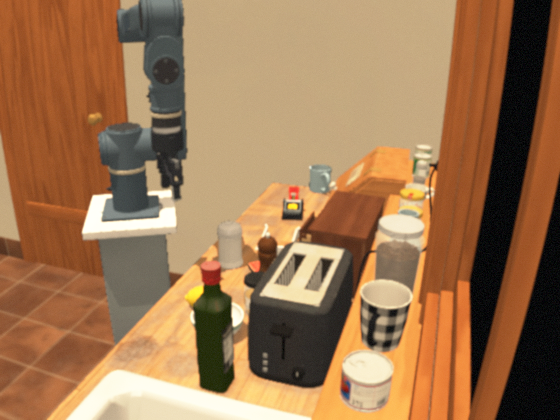

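The top view shows the trap near (228,198) with its tail at (200,187), and the guard at (310,237) opening up-left. The side view shows the trap's mouth facing the camera at (293,208). Next I'll look closer and measure.

```bash
cat > h.py <<'E'
import numpy as np,cv2
from rig import robot
from scipy.spatial.transform import Rotation as R
def ray(m,uv):
    p=cv2.undistortPoints(np.array([[uv]],float),m["intrinsics"],m["dist_coeffs"])[0,0]
    T=m["cam_to_world"];return T[:3,3],T[:3,:3]@np.array([p[0],p[1],1])
def onz(m,uv,z):
    o,d=ray(m,uv);return o+d*(z-o[2])/d[2]
def proj(m,P):
    T=np.linalg.inv(m["cam_to_world"]);P=np.atleast_2d(P)
    return cv2.projectPoints(P@T[:3,:3].T+T[:3,3],np.zeros(3),np.zeros(3),m["intrinsics"],m["dist_coeffs"])[0][:,0]
E
python3 - <<'E'
from h import *
im=cv2.imread("pics/top0.png");m=robot.camera_model("top")
c=im[165:275,190:340];cv2.imwrite("pics/c0.png",cv2.resize(c,None,fx=5.3,fy=5.3,interpolation=cv2.INTER_CUBIC))
for n,uv,z in [("tail",(200,187),.008),("yellow",(235,200),.033),("guardback",(318,247),.03)]: print(n,onz(m,uv,z))
E
```

```text
tail [ 0.57251729 -0.03055814  0.008     ]
yellow [ 0.535457   -0.14713347  0.033     ]
guardback [ 0.41799993 -0.410523    0.03      ]
```

View pics/c0.png

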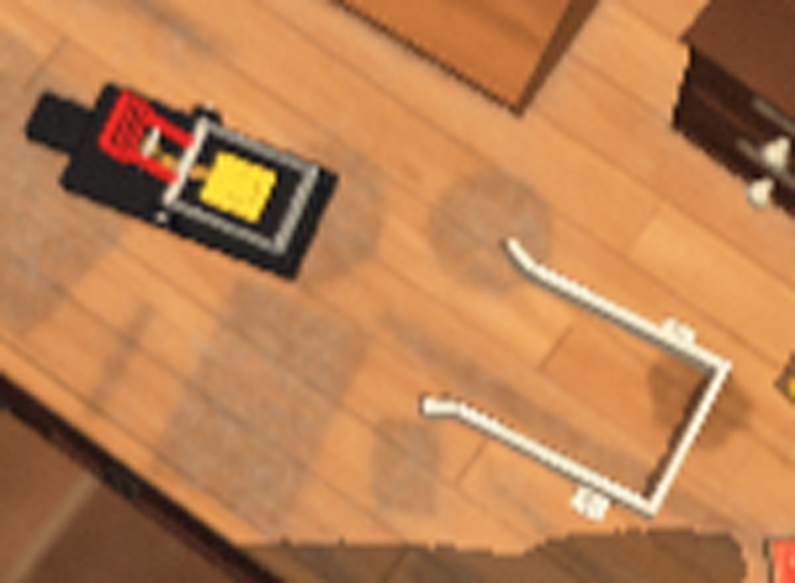

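The crop shows the trap shut: slab corners at (105,85), (338,175), (297,278), (62,185), tail top-left, red pad at (127,120). The guard's back-wall corners are at (730,367) and (652,517). I'll turn these into points.

```bash
python3 - <<'E'
from h import *
m=robot.camera_model("top")
f=lambda p,z: onz(m,(p[0]/5.3+190-.4,p[1]/5.3+165-.4),z)[:2]
tr=[f(p,.012) for p in [(105,85),(338,175),(297,278),(62,185)]]
for i in range(4): print("slab side",np.linalg.norm(tr[i]-tr[(i+1)%4]))
c=np.mean(tr,0);d=(tr[1]+tr[2]-tr[0]-tr[3]);print("trap c",c,"yaw",np.degrees(np.arctan2(d[1],d[0])))
t=f((52,120),.016);print("tail",t,np.linalg.norm(t-c))
im=cv2.imread("pics/top0.png");h=cv2.cvtColor(im,cv2.COLOR_BGR2HSV)
y=(h[...,0]>22)&(h[...,0]<35)&(h[...,1]>180)&(h[...,2]>150);y[:,:210]=0;y[:,260:]=0;v,u=np.nonzero(y[165:275]);p=onz(m,(u.mean(),v.mean()+165),.033)[:2];print("pan",p,p-c)
A=f((730,367),.03);B=f((652,517),.03);C=f((540,268),.03);D=f((465,408),.03)
print("guard back outer w",np.linalg.norm(A-B),"sep front",np.linalg.norm(C-D))
x1=A-C;x2=B-D;g=x1+x2;g/=np.linalg.norm(g);print("guard yaw",[np.degrees(np.arctan2(a[1],a[0])) for a in(x1,x2,g)])
back=(A+B)/2-g*.006;print("inner back",back,"origin",back-g*.06)
E
```

```text
slab side 0.1483720857516882
slab side 0.06595206309507648
slab side 0.14868081529224286
slab side 0.06531799687825525
trap c [ 0.54301933 -0.12071933] yaw -105.91444010238823
tail [ 0.56924512 -0.0303569 ] 0.09409124385357999
pan [ 0.53583847 -0.14572185] [-0.00718086 -0.02500252]
guard back outer w 0.09669253940744066 sep front 0.09182726927615323
guard yaw [np.float64(-112.33250287584482), np.float64(-114.63894971308062), np.float64(-113.48370008103254)]
inner back [ 0.41833752 -0.41124072] origin [ 0.44224681 -0.35621031]
```

>>> arm_command:
  rows: "0 0 0 0 0 -0.0232 0;0 0 0 0 0 -0.0232 0;0 0 0 0 0 -0.0232 0;0 0 0 0 0 -0.0232 0;0 0 0 0 0 -0.0232 0;0 0 0 0 0 -0.0232 0;0 0 0 0 0 -0.0232 0;0 0 0 0 0 0 0"

```text
time_s: 0.9
tcp_pos: [0.1409, -0.5054, 0.2307]
ee_rot: [0.799, 0.602, 0.0, -0.001]
wrist_force: [-0.7, -0.1, 0.4]
opening: -0.003
grip_force: 0.0
```

```bash
cat >> h.py <<'E'
def togo(P,yaw=None):
    s=robot.state();r=R.from_quat(s["ee_rot"]);M=r.as_matrix()
    print("t",s["time_s"],"tcp",s["tcp_pos"].round(4),"toolx yaw",np.degrees(np.arctan2(M[1,0],M[0,0])).round(2),"toolz",M[:,2].round(3),"F",s["wrist_force"].round(1),"open",round(s["opening"],2))
    print("shift shares",(M.T@(np.array(P)-s["tcp_pos"])/.8).round(4))
    if yaw is not None:
        print("turn shares",((r.inv()*R.from_matrix(np.array([[np.cos(yaw),np.sin(yaw),0],[np.sin(yaw),-np.cos(yaw),0],[0,0,-1]]))).as_rotvec()/2/np.pi).round(4))
E
python3 -c "
from h import *
togo([.56,-.07,.25],np.radians(74.1))"
```

```text
t 0.9 tcp [ 0.1409 -0.5054  0.2307] toolx yaw 74.02 toolz [-0.     0.001 -1.   ] F [-0.7 -0.1  0.4] open -0.0
shift shares [ 0.6675  0.3538 -0.0236]
turn shares [-0.0001 -0.0002 -0.0002]
```

>>> arm_command:
  rows: ".02 .0106 -.002 0 0 0 0;.04 .0212 -.002 0 0 0 0;.051 .027 -.002 0 0 0 0;.051 .027 -.002 0 0 0 0;.051 .027 -.002 0 0 0 0;.051 .027 -.002 0 0 0 0;.051 .027 -.002 0 0 0 0;.051 .027 -.002 0 0 0 0;.051 .027 -.002 0 0 0 0;.051 .027 -.002 0 0 0 0;.051 .027 -.002 0 0 0 0;.051 .027 -.002 0 0 0 0"

```text
time_s: 2.1
tcp_pos: [0.4993, -0.1309, 0.2508]
ee_rot: [0.799, 0.601, 0.0, 0.0]
wrist_force: [0.7, -1.5, 0.3]
opening: -0.001
grip_force: 0.0
```

>>> arm_command:
  rows: ".05 .0265 0 0 0 0 0;.03 .0156 0 0 0 0 0;.0175 .0095 0 0 0 0 0;0 0 0 0 0 0 0;0 0 0 0 0 0 0"

```text
time_s: 2.6
tcp_pos: [0.559, -0.0703, 0.2505]
ee_rot: [0.799, 0.602, -0.001, -0.0]
wrist_force: [-0.2, -0.1, -1.3]
opening: 0.001
grip_force: 0.0
```

```bash
python3 - <<'E'
from h import *
togo([.56,-.07,.12],np.radians(74.1))
m=robot.camera_model("wrist");im=robot.read_camera("wrist");cv2.imwrite("pics/w1.png",im[:,:,::-1])
np.save("w1.npy",m,allow_pickle=True);print(m)
E
```

```text
t 2.6 tcp [ 0.559  -0.0703  0.2505] toolx yaw 74.0 toolz [-0.001 -0.    -1.   ] F [-0.2 -0.1 -1.3] open 0.0
shift shares [0.0008 0.0013 0.1631]
turn shares [-0.0001  0.0001 -0.0003]
{'intrinsics': array([[363.80194742,   0.        , 280.83019306],
       [  0.        , 363.80194742, 214.09228976],
       [  0.        ,   0.        ,   1.        ]]), 'dist_coeffs': array([-0.02281196,  0.        ,  0.        ,  0.        ,  0.        ]), 'cam_to_world': array([[ 9.61391858e-01, -2.61996353e-01, -8.41641671e-02,
         5.81215854e-01],
       [-2.75182850e-01, -9.15664487e-01, -2.92972604e-01,
         4.38464268e-03],
       [-3.08385251e-04,  3.04822011e-01, -9.52409285e-01,
         3.92972805e-01],
       [ 0.00000000e+00,  0.00000000e+00,  0.00000000e+00,
         1.00000000e+00]])}
```

View pics/w1.png

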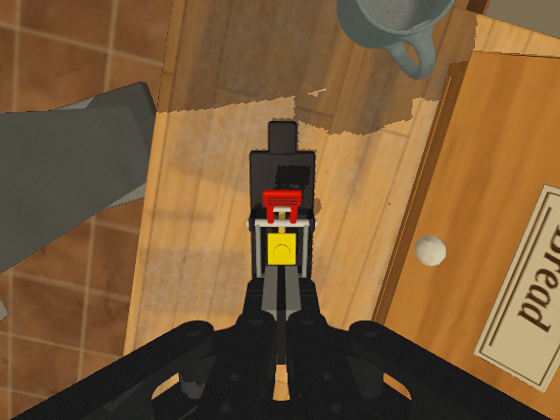

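The wrist view shows the trap aligned with the tool: tail block at (268–298, 121–151), slab rear corners at (250,152) and (315,152), red pad at (263–302, 190–207).

```bash
cat >> h.py <<'E'
def frame(c,yaw,p):
    a=np.radians(yaw);d=np.asarray(p)[:2]-c;return np.array([d@[np.cos(a),np.sin(a)],d@[-np.sin(a),np.cos(a)]])
E
python3 - <<'E'
from h import *
m=np.load("w1.npy",allow_pickle=True).item()
g=lambda u,v,z:onz(m,(u,v),z)
l,r=g(250,152,.012),g(315,152,.012);tl,trr=g(268,121.5,.016),g(297.5,121.5,.016)
print("shoulder w",np.linalg.norm(l-r),"tail w",np.linalg.norm(tl-trr))
mid=(l+r)/2;tm=(tl+trr)/2;L=g(250,230,.012);Rr=g(315,230,.012)
for n,d in(("rear edge",np.array([-(l-r)[1],(l-r)[0]])),("tail",mid-tm),("L",L-l),("R",Rr-r)): print(n,np.degrees(np.arctan2(d[1],d[0])))
print("tail len",np.linalg.norm(mid-tm))
im=cv2.imread("pics/w1.png").astype(int);red=(im[...,2]>120)&(im[...,1]<60)&(im[...,0]<60);red[:,:240]=0;red[:,330:]=0
v,u=np.nonzero(red);print("red",u.min(),u.max(),v.min(),v.max())
yaw=-105.9;a=np.radians(yaw);c=mid[:2]+.075*np.array([np.cos(a),np.sin(a)]);print("c",c)
for z in(.06,.07,.075): print("pad end",z,frame(c,yaw,g((u.min()+u.max())/2,v.min(),z)))
yw=(im[...,2]>180)&(im[...,1]>160)&(im[...,0]<80);yw[:,:240]=0;yw[:,330:]=0;v,u=np.nonzero(yw);print("pan",frame(c,yaw,g((u.min()+u.max())/2,v.mean(),.033)))
print("tcp in trap",frame(c,yaw,robot.state()["tcp_pos"]))
E
```

```text
shoulder w 0.06782177808758746 tail w 0.029719671535970257
rear edge -105.96836441118943
tail -106.32794553229641
L -107.4397615799244
R -104.34727669626452
tail len 0.03145395756440929
red 262 301 190 222
c [ 0.54739659 -0.12001808]
pad end 0.06 [-0.04614584 -0.00113351]
pad end 0.07 [-0.0486314  -0.00114619]
pad end 0.075 [-0.04987419 -0.00115253]
pan [ 0.02418322 -0.00114444]
tcp in trap [-0.05049258 -0.0025184 ]
```

>>> arm_command:
  rows: "0 .0012 .03 0 0 0 0;0 .001 .05 0 0 0 0;0 0 .05 0 0 0 0;0 0 .04 0 0 0 0;0 0 .025 0 0 0 0;0 0 .01 0 0 0 0;0 0 0 0 0 0 0;0 0 0 0 0 0 0"

```text
time_s: 3.45
tcp_pos: [0.5619, -0.0714, 0.0881]
ee_rot: [0.799, 0.602, 0.001, 0.001]
wrist_force: [-0.0, -0.3, 0.8]
opening: 0.001
grip_force: 0.0
```

```bash
python3 - <<'E'
from h import *
togo([.5606,-.0714,.03]);print(frame(np.array([.5474,-.12]),-105.9,robot.state()["tcp_pos"]))
E
```

```text
t 3.45 tcp [ 0.5619 -0.0714  0.0881] toolx yaw 73.96 toolz [ 0.002 -0.001 -1.   ] F [-0.  -0.3  0.8] open 0.0
shift shares [-0.0004 -0.0018  0.0727]
[-0.05069805  0.00065644]
```

>>> arm_command:
  rows: "0 0 .005 0 0 0 0;0 0 .005 0 0 0 0;0 0 .005 0 0 0 0;0 0 .005 0 0 0 0;0 0 .005 0 0 0 0;0 0 .005 0 0 0 0"

```text
time_s: 4.05
tcp_pos: [0.5636, -0.0679, 0.0651]
ee_rot: [0.798, 0.603, 0.004, -0.0]
wrist_force: [0.7, 6.1, 8.2]
opening: -0.002
grip_force: 4.0
```

>>> arm_command:
  rows: ".0005 0 .004 0 0 0 0;.0005 0 .004 0 0 0 0;.0005 0 .004 0 0 0 0;.0005 0 .004 0 0 0 0;.0005 0 .004 0 0 0 0;.0005 0 .004 0 0 0 0;0 0 0 0 0 0 0"

```text
time_s: 4.75
tcp_pos: [0.5642, -0.0669, 0.0449]
ee_rot: [0.798, 0.603, 0.003, 0.001]
wrist_force: [1.8, 3.6, 5.5]
opening: -0.003
grip_force: 2.6
```

>>> arm_command:
  rows: "0 0 .003 0 0 0 0;0 0 .003 0 0 0 0;0 0 .003 0 0 0 0;0 0 0 0 0 0 0;0 0 0 0 0 0 0"

```text
time_s: 5.25
tcp_pos: [0.5642, -0.0669, 0.038]
ee_rot: [0.798, 0.603, 0.003, 0.0]
wrist_force: [1.2, 4.0, 6.4]
opening: 0.001
grip_force: 2.9
```

```bash
python3 - <<'E'
from h import *
togo([.5642,-.0669,.033]);m=robot.camera_model("wrist");im=robot.read_camera("wrist");cv2.imwrite("pics/w2.png",cv2.resize(im[100:320,180:390,::-1],None,fx=2.5,fy=2.5))
E
```

```text
t 5.25 tcp [ 0.5642 -0.0669  0.038 ] toolx yaw 74.11 toolz [ 0.005  0.003 -1.   ] F [1.2 4.  6.4] open 0.0
shift shares [-0.0001  0.      0.0063]
```

View pics/w2.png

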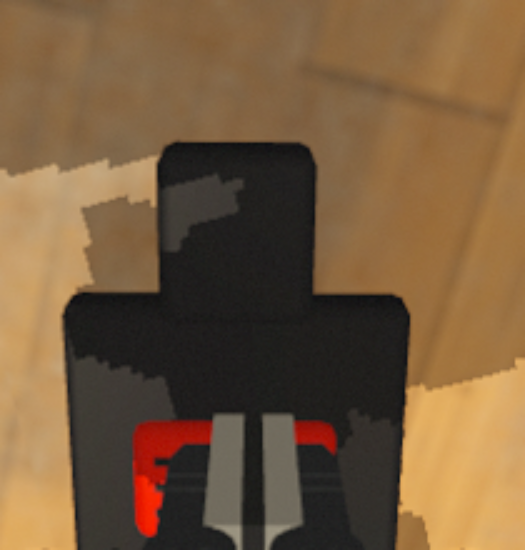

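The crop shows the closed fingertips (213–295, 413+) on the red pad (133–337, 421+), near centre with their rear edge at the pad's end. I'll keep pressing.

>>> arm_command:
  rows: "0 0 .002 0 0 0 0;0 0 .002 0 0 0 0;0 0 0 0 0 0 0;0 0 0 0 0 0 0"

```text
time_s: 5.7
tcp_pos: [0.5642, -0.0669, 0.0352]
ee_rot: [0.798, 0.603, 0.003, 0.001]
wrist_force: [0.7, 5.6, 6.1]
opening: 0.003
grip_force: 3.8
```

>>> arm_command:
  rows: "0 0 .0015 0 0 0 0;0 0 .0015 0 0 0 0;0 0 0 0 0 0 0;0 0 0 0 0 0 0"

```text
time_s: 6.1
tcp_pos: [0.5642, -0.067, 0.0328]
ee_rot: [0.798, 0.603, 0.003, 0.001]
wrist_force: [1.3, 3.4, 8.1]
opening: 0.001
grip_force: 3.9
```

>>> arm_command:
  rows: "0 0 .0015 0 0 0 0;0 0 .0015 0 0 0 0;0 0 0 0 0 0 0;0 0 0 0 0 0 0"

```text
time_s: 6.5
tcp_pos: [0.5641, -0.0672, 0.0304]
ee_rot: [0.798, 0.602, 0.003, 0.001]
wrist_force: [0.2, 3.2, 7.1]
opening: -0.001
grip_force: 4.0
```

>>> arm_command:
  rows: "0 0 .0015 0 0 0 0;0 0 .0015 0 0 0 0;0 0 0 0 0 0 0;0 0 0 0 0 0 0"

```text
time_s: 6.9
tcp_pos: [0.5643, -0.0673, 0.03]
ee_rot: [0.798, 0.602, 0.003, 0.001]
wrist_force: [-2.3, 4.8, 14.5]
opening: 0.002
grip_force: 7.6
```

The stop is reached: force jumped to 14.5 N and z stalled. I'll ease off slowly.

>>> arm_command:
  rows: "0 0 -.0015 0 0 0 0;0 0 -.0015 0 0 0 0;0 0 -.0015 0 0 0 0;0 0 -.0015 0 0 0 0;0 0 -.0015 0 0 0 0;0 0 -.0015 0 0 0 0;0 0 0 0 0 0 0"

```text
time_s: 7.6
tcp_pos: [0.5642, -0.0669, 0.0354]
ee_rot: [0.798, 0.603, 0.003, 0.001]
wrist_force: [0.0, 3.8, 7.1]
opening: -0.001
grip_force: 3.8
```

>>> arm_command:
  rows: "0 0 -.0015 0 0 0 0;0 0 -.0015 0 0 0 0;0 0 -.0015 0 0 0 0;0 0 -.0015 0 0 0 0;0 0 0 0 0 0 0;0 0 0 0 0 0 0"

```text
time_s: 8.2
tcp_pos: [0.5621, -0.0685, 0.0378]
ee_rot: [0.799, 0.602, -0.0, 0.0]
wrist_force: [0.7, 0.2, 3.4]
opening: -0.002
grip_force: 1.6
```

>>> arm_command:
  rows: "0 0 -.0015 0 0 0 0;0 0 -.0015 0 0 0 0;0 0 -.003 0 0 0 0;0 0 -.005 0 0 0 0;0 0 -.01 0 0 0 0;0 0 0 0 0 0 0"

```text
time_s: 8.8
tcp_pos: [0.563, -0.0685, 0.0562]
ee_rot: [0.798, 0.602, 0.001, 0.001]
wrist_force: [0.5, -0.6, 0.3]
opening: 0.003
grip_force: 0.0
```

>>> arm_command:
  rows: "0 0 -.02 0 0 0 .6;.012 0 -.04 0 0 0 .6;.012 0 -.04 0 0 0 .6;.012 0 -.04 0 0 0 .6;.012 0 -.02 0 0 0 .6;0 0 0 0 0 0 .6;0 0 0 0 0 0 .6"

```text
time_s: 9.5
tcp_pos: [0.5726, -0.0314, 0.1824]
ee_rot: [0.798, 0.602, -0.0, 0.0]
wrist_force: [0.1, -0.2, -0.9]
opening: 0.6
grip_force: 0.0
```

```bash
python3 - <<'E'
from h import *
togo([.5642,-.0669,.033]);m=robot.camera_model("wrist");im=robot.read_camera("wrist");cv2.imwrite("pics/w3.png",im[:,:,::-1]);np.save("w3.npy",m,allow_pickle=True)
E
```

```text
t 9.5 tcp [ 0.5726 -0.0314  0.1824] toolx yaw 74.06 toolz [ 0. -0. -1.] F [ 0.1 -0.2 -0.9] open 0.6
shift shares [-0.0454  0.002   0.1868]
```

View pics/w3.png

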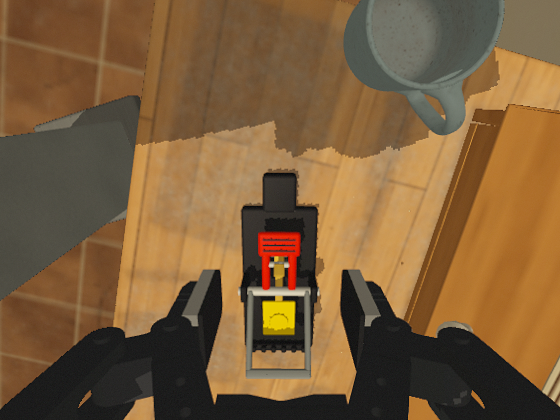

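The trap is set: the jaw is raised, with its bar at (278,373), and the lever is level. The tail block is at (264–297, 173–207) and the slab rear corners are at (243,207) and (318,207). Open finger backs reach about (200,280) and (360,280).

```bash
python3 - <<'E'
from h import *
m=np.load("w3.npy",allow_pickle=True).item()
g=lambda u,v,z:onz(m,(u,v),z)
l,r=g(243,207,.012),g(318,207,.012);tl,tr=g(264,173,.016),g(297,173,.016)
bl,br=g(245,352,.012),g(312,352,.012)
print("widths",np.linalg.norm(l-r),np.linalg.norm(tl-tr))
mid=(l+r)/2;tm=(tl+tr)/2
for n,d in(("rear",np.array([-(l-r)[1],(l-r)[0]])),("tail",mid-tm)): print(n,np.degrees(np.arctan2(d[1],d[0])),np.linalg.norm(d))
yaw=-106.;a=np.radians(yaw);e=np.array([np.cos(a),np.sin(a)])
gp=mid[:2]-.017*e;gp2=tm[:2]+.014*e
print("rear",mid,"grasp pt",gp,gp2,"c",mid[:2]+.075*e)
togo([*gp2,.06],np.radians(74))
E
```

```text
widths 0.06731537228953757 0.028399327179807223
rear -105.92268687992318 0.06731537228953757
tail -105.91551631628742 0.031972543227201125
rear [ 0.56904021 -0.04651225  0.012     ] grasp pt [ 0.57372604 -0.0301708 ] [ 0.5738799  -0.02946454] c [ 0.5483674  -0.11860688]
t 9.55 tcp [ 0.5719 -0.0315  0.1812] toolx yaw 74.03 toolz [-0.002 -0.    -1.   ] F [-0.3 -0.2 -0.6] open 0.6
shift shares [0.0033 0.002  0.1515]
turn shares [-0.0003  0.0001  0.0001]
```

>>> arm_command:
  rows: ".0016 .0013 .02 0 0 0 .6;.0017 .0012 .04 0 0 0 .6;0 0 .05 0 0 0 .6;0 0 .05 0 0 0 .6;0 0 .03 0 0 0 .6;0 0 .02 0 0 0 .6;0 0 .008 0 0 0 .6;0 0 .004 0 0 0 .6;0 0 0 0 0 0 .6;0 0 0 0 0 0 .6"

```text
time_s: 10.55
tcp_pos: [0.5761, -0.0296, 0.0061]
ee_rot: [0.798, 0.602, 0.001, 0.001]
wrist_force: [-0.0, -0.3, 1.0]
opening: 0.602
grip_force: 0.0
```

```bash
python3 - <<'E'
from h import *
togo([.5738,-.0298,.002],np.radians(74));m=robot.camera_model("wrist");im=robot.read_camera("wrist");cv2.imwrite("pics/w4.png",im[:,:,::-1])
E
```

```text
t 10.55 tcp [ 0.5761 -0.0296  0.0061] toolx yaw 74.03 toolz [ 0.002 -0.    -1.   ] F [-0.  -0.3  1. ] open 0.6
shift shares [-0.001  -0.0027  0.0051]
turn shares [ 0.0003 -0.      0.0001]
```

View pics/w4.png

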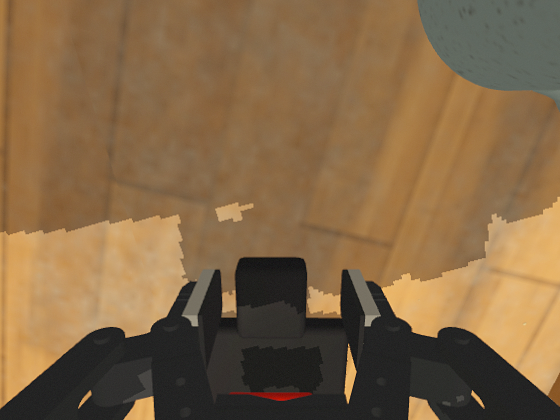

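The fingers (inner faces at u=218 and 342) straddle the tail block (236–307). The tail sits about 3 mm left of centre, so I'll shift by that, lower a little and close.

>>> arm_command:
  rows: "-.0005 -.0018 .002 0 0 0 .6;-.0005 -.0018 .002 0 0 0 .6;0 0 0 0 0 0 .6;0 0 0 0 0 0 .45;0 0 0 0 0 0 .4;0 0 0 0 0 0 .36;0 0 0 0 0 0 .36"

```text
time_s: 11.3
tcp_pos: [0.5721, -0.0293, 0.0017]
ee_rot: [0.798, 0.602, -0.0, -0.0]
wrist_force: [0.6, 0.2, 0.1]
opening: 0.36
grip_force: 0.3
```

>>> arm_command:
  rows: "0 0 0 0 0 0 .33;0 0 0 0 0 0 .3;0 0 0 0 0 0 .2;0 0 0 0 0 0 .1;0 0 0 0 0 0 0;0 0 0 0 0 0 0"

```text
time_s: 11.9
tcp_pos: [0.5722, -0.0293, 0.002]
ee_rot: [0.798, 0.602, 0.0, -0.0]
wrist_force: [-1.8, 0.6, 4.8]
opening: 0.335
grip_force: 60.7
```

```bash
python3 - <<'E'
from h import *
m=robot.camera_model("wrist");im=robot.read_camera("wrist");s=robot.state();M=R.from_quat(s["ee_rot"]).as_matrix()
cv2.imwrite("pics/w5.png",im[:,:,::-1])
gy=-113.5;a=np.radians(gy);e=np.array([np.cos(a),np.sin(a)]);O=np.array([.4422,-.3562])
# goals: grasp at trap x=-91; line-up with front at guard x=-95, then home
for nm,gx in(("lineup",-.095-.075-.091),("home",.06-.075-.091)):
    p=O+gx*e;print(nm,p);togo([*p,s["tcp_pos"][2]],np.radians(gy+180))
E
```

```text
lineup [ 0.54627351 -0.11684732]
t 11.95 tcp [ 0.5721 -0.0293  0.002 ] toolx yaw 74.03 toolz [-0.  0. -1.] F [-1.5  1.1  4.2] open 0.34
shift shares [-0.1141 -0.001  -0.    ]
turn shares [-0.     -0.      0.0209]
home [ 0.4844674  -0.25899163]
t 11.95 tcp [ 0.5721 -0.0293  0.002 ] toolx yaw 74.03 toolz [-0.  0. -1.] F [-1.5  1.1  4.2] open 0.34
shift shares [-0.3062 -0.0264 -0.    ]
turn shares [-0.     -0.      0.0209]
```

View pics/w5.png

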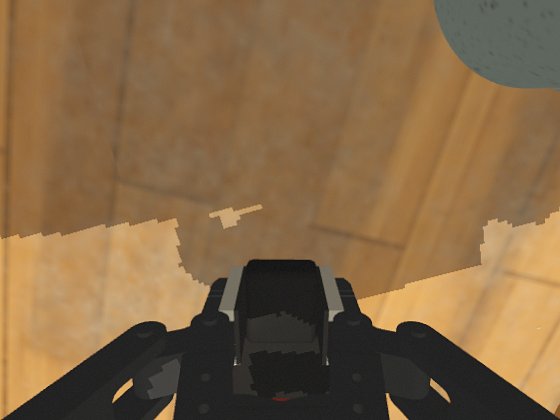

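The tail is gripped squarely (opening 0.335, about 28.5 mm) and the trap stays aligned with the tool. I'll start sliding gently and turn to the guard's yaw.

>>> arm_command:
  rows: "-.001 0 0 0 0 .0005 0;-.002 0 0 0 0 .001 0;-.004 0 0 0 0 .0019 0;-.004 0 0 0 0 .0022 0;-.004 0 0 0 0 .0022 0;-.004 0 0 0 0 .0022 0;-.004 0 0 0 0 .0022 0;-.004 0 0 0 0 .0022 0;-.004 0 0 0 0 .0022 0;-.004 0 0 0 0 .0022 0;-.003 0 0 0 0 .0015 0;-.001 0 0 0 0 .0006 0"

```text
time_s: 13.15
tcp_pos: [0.5621, -0.059, 0.002]
ee_rot: [0.836, 0.548, 0.0, 0.0]
wrist_force: [2.5, 3.2, 5.3]
opening: 0.331
grip_force: 60.7
```

```bash
python3 - <<'E'
from h import *
im=robot.read_camera("top");cv2.imwrite("pics/t2.png",cv2.resize(im[165:275,190:340,::-1],None,fx=5.3,fy=5.3,interpolation=cv2.INTER_CUBIC))
togo([.5463,-.1168,.0025],np.radians(66.5));togo([.48447,-.25899,.0025])
E
```

```text
t 13.2 tcp [ 0.5621 -0.059   0.002 ] toolx yaw 66.47 toolz [ 0.001 -0.    -1.   ] F [2.6 2.8 4.8] open 0.33
shift shares [-0.0741  0.0107 -0.0006]
turn shares [ 0.0001 -0.     -0.0001]
t 13.2 tcp [ 0.5621 -0.059   0.002 ] toolx yaw 66.47 toolz [ 0.001 -0.    -1.   ] F [2.6 2.8 4.8] open 0.33
shift shares [-0.2679  0.0108 -0.0006]
```

View pics/t2.png

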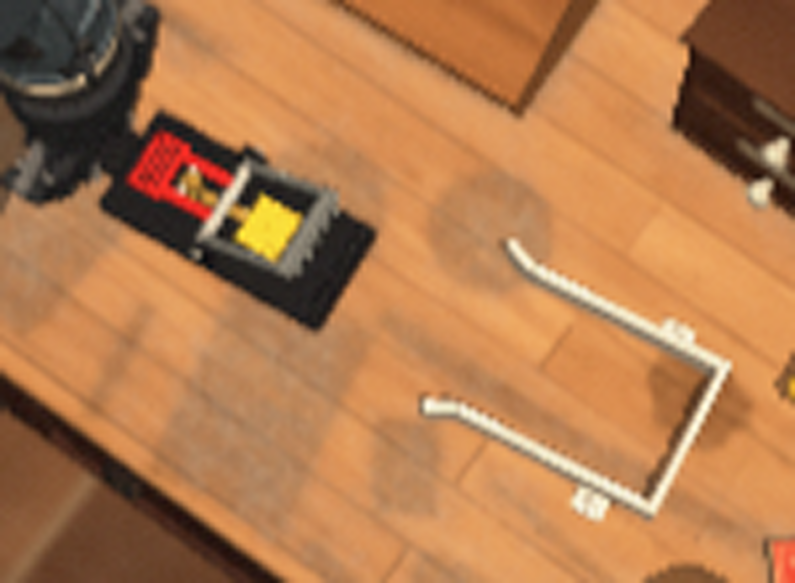

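The trap is still set and held. Slab corners are at (160,112), (376,235), (318,330), (103,208), and the guard hasn't moved. I'll compare the two in this same view.

```bash
python3 - <<'E'
from h import *
m=robot.camera_model("top")
f=lambda p,z: onz(m,(p[0]/5.3+190-.4,p[1]/5.3+165-.4),z)[:2]
tr=[f(p,.012) for p in [(160,112),(376,235),(318,330),(103,208)]]
for i in range(4): print("side",np.linalg.norm(tr[i]-tr[(i+1)%4]))
for n,d in(("R",tr[1]-tr[0]),("L",tr[2]-tr[3])): print(n,np.degrees(np.arctan2(d[1],d[0])))
O=np.array([.4422,-.3562])
# guard inner mid line, top of walls, from wall pixels (straight parts)
A=f((730,367),.03);B=f((652,517),.03);C=f((540,268),.03);D=f((465,408),.03)
print("front",frame(O,-113.5,(tr[1]+tr[2])/2),"rear",frame(O,-113.5,(tr[0]+tr[3])/2))
for p in(A,B,C,D,f((515,243),.03),f((428,405),.03)): print("guard pt",frame(O,-113.5,p).round(4))
s=robot.state();print("tcp",frame(O,-113.5,s["tcp_pos"]))
E
```

```text
side 0.14759641704708176
side 0.06529260032885821
side 0.14540702112020576
side 0.06635333773829387
R -114.36673578045075
L -113.96414578681144
front [-0.15086544 -0.01214503] rear [-0.29735633 -0.01043974]
guard pt [0.0649 0.0484]
guard pt [ 0.0671 -0.0483]
guard pt [-0.0565  0.0459]
guard pt [-0.0539 -0.0459]
guard pt [-0.0761  0.0518]
guard pt [-0.0728 -0.0546]
tcp [-0.32032055 -0.00853674]
```

>>> arm_command:
  rows: "-.002 .0004 0 0 0 0 0;-.004 .001 0 0 0 0 0;-.006 .0013 0 0 0 0 0;-.007 .0014 0 0 0 0 0;-.007 .0014 0 0 0 0 0;-.007 .0014 0 0 0 0 0;-.007 .0014 0 0 0 0 0;-.007 .0014 0 0 0 0 0;-.007 .0014 0 0 0 0 0;-.007 .0014 0 0 0 0 0;-.006 .0009 0 0 0 0 0;-.006 .0004 0 0 0 0 0"

```text
time_s: 14.4
tcp_pos: [0.5486, -0.1156, 0.002]
ee_rot: [0.836, 0.549, 0.001, -0.001]
wrist_force: [2.8, 6.6, 6.9]
opening: 0.334
grip_force: 61.0
```

>>> arm_command:
  rows: "-.006 0 0 0 0 0 0;-.006 0 0 0 0 0 0;-.006 0 0 0 0 0 0;-.006 0 0 0 0 0 0;-.006 0 0 0 0 0 0;-.006 0 0 0 0 0 0;-.004 0 0 0 0 0 0;-.002 0 0 0 0 0 0"

```text
time_s: 15.2
tcp_pos: [0.5353, -0.1465, 0.002]
ee_rot: [0.836, 0.549, 0.001, -0.001]
wrist_force: [2.5, 6.4, 6.9]
opening: 0.33
grip_force: 60.9
```

```bash
python3 - <<'E'
from h import *
im=robot.read_camera("top");cv2.imwrite("pics/t3.png",cv2.resize(im[165:275,190:340,::-1],None,fx=5.3,fy=5.3,interpolation=cv2.INTER_CUBIC))
togo([.48447,-.25899,.0025],np.radians(66.5));print(frame(np.array([.4422,-.3562]),-113.5,robot.state()["tcp_pos"]))
E
```

```text
t 15.25 tcp [ 0.5352 -0.1467  0.002 ] toolx yaw 66.52 toolz [ 0.     0.002 -1.   ] F [2.4 5.4 6.1] open 0.33
shift shares [-0.154  -0.0022 -0.0009]
turn shares [-0.0001 -0.0003  0.0001]
[-0.22919857  0.0017382 ]
```

View pics/t3.png

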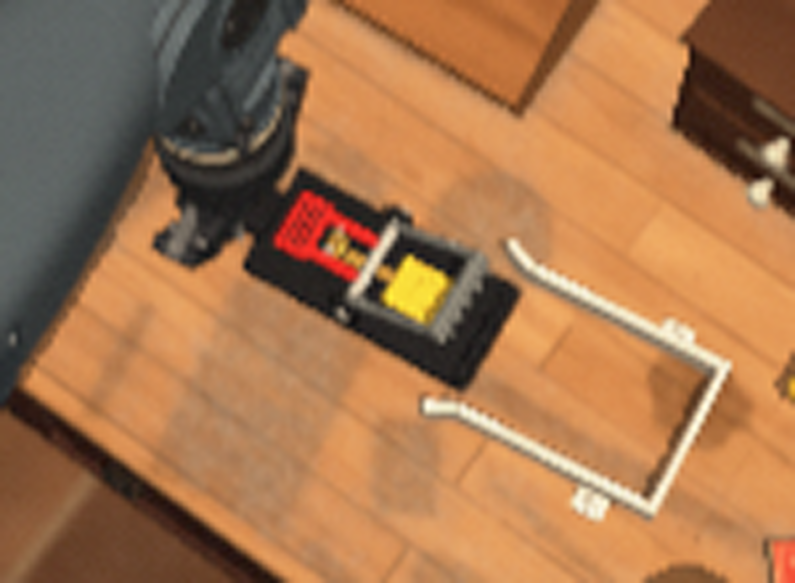

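The trap's front corners, (521,290) and (466,388), are centred between the guard's flared mouth ends. I'll check the numbers.

```bash
python3 - <<'E'
from h import *
m=robot.camera_model("top")
f=lambda p,z: frame(np.array([.4422,-.3562]),-113.5,onz(m,(p[0]/5.3+190-.4,p[1]/5.3+165-.4),z)[:2]).round(4)
for p in [(302,170),(521,290),(466,388),(245,265)]: print(f(p,.012))
E
```

```text
[-0.2075  0.0332]
[-0.0613  0.0333]
[-0.0607 -0.0325]
[-0.2074 -0.0323]
```

>>> arm_command:
  rows: "-.003 0 0 0 0 0 0;-.006 0 0 0 0 0 0;-.007 0 0 0 0 0 0;-.007 0 0 0 0 0 0;-.007 0 0 0 0 0 0;-.007 0 0 0 0 0 0;-.007 0 0 0 0 0 0;-.007 0 0 0 0 0 0;-.007 0 0 0 0 0 0;-.007 0 0 0 0 0 0;-.007 0 0 0 0 0 0;-.007 0 0 0 0 0 0"

```text
time_s: 16.45
tcp_pos: [0.5101, -0.2041, 0.002]
ee_rot: [0.836, 0.549, 0.001, -0.001]
wrist_force: [2.2, 5.5, 6.0]
opening: 0.335
grip_force: 61.0
```

>>> arm_command:
  rows: "-.007 0 0 0 0 0 0;-.007 0 0 0 0 0 0;-.007 0 0 0 0 0 0;-.007 0 0 0 0 0 0;-.007 0 0 0 0 0 0;-.007 0 0 0 0 0 0;-.005 0 0 0 0 0 0;-.003 0 0 0 0 0 0;-.002 0 0 0 0 0 0;-.002 0 0 0 0 0 0"

```text
time_s: 17.45
tcp_pos: [0.4929, -0.2435, 0.002]
ee_rot: [0.836, 0.549, 0.001, -0.001]
wrist_force: [2.6, 5.4, 7.6]
opening: 0.33
grip_force: 61.1
```

```bash
python3 - <<'E'
from h import *
togo([.48447,-.25899,.0025],np.radians(66.5));print(frame(np.array([.4422,-.3562]),-113.5,robot.state()["tcp_pos"]))
E
```

```text
t 17.45 tcp [ 0.4929 -0.2435  0.002 ] toolx yaw 66.56 toolz [ 0.     0.003 -1.   ] F [2.6 5.4 7.6] open 0.33
shift shares [-0.022  -0.0019 -0.0007]
turn shares [-0.0002 -0.0005  0.0002]
[-0.12360381  0.00151721]
```

~17 mm to go; I'll creep until contact.

>>> arm_command:
  rows: "-.0025 0 0 0 0 0 0;-.0025 0 0 0 0 0 0;-.0025 0 0 0 0 0 0;-.0025 0 0 0 0 0 0;-.002 0 0 0 0 0 0;-.0015 0 0 0 0 0 0"

```text
time_s: 18.05
tcp_pos: [0.4886, -0.2533, 0.002]
ee_rot: [0.836, 0.549, 0.001, -0.001]
wrist_force: [2.5, 7.0, 7.1]
opening: 0.334
grip_force: 61.1
```

>>> arm_command:
  rows: "-.0015 0 0 0 0 0 0;-.0015 0 0 0 0 0 0;-.0015 0 0 0 0 0 0"

```text
time_s: 18.35
tcp_pos: [0.4872, -0.2563, 0.002]
ee_rot: [0.836, 0.549, 0.001, -0.002]
wrist_force: [4.6, 7.6, 9.0]
opening: 0.331
grip_force: 61.1
```

>>> arm_command:
  rows: "-.0015 0 0 0 0 0 0;-.0015 0 0 0 0 0 0"

```text
time_s: 18.55
tcp_pos: [0.4872, -0.2563, 0.002]
ee_rot: [0.836, 0.549, 0.004, -0.003]
wrist_force: [5.4, 12.5, 9.8]
opening: 0.333
grip_force: 61.3
```

>>> arm_command:
  rows: "-.001 0 0 0 0 0 0;-.001 0 0 0 0 0 0;0 0 0 0 0 0 0"

```text
time_s: 18.85
tcp_pos: [0.4871, -0.2564, 0.002]
ee_rot: [0.835, 0.55, 0.005, -0.004]
wrist_force: [5.8, 15.8, 9.1]
opening: 0.337
grip_force: 61.3
```

```bash
python3 - <<'E'
from h import *
im=robot.read_camera("top");cv2.imwrite("pics/t4.png",cv2.resize(im[180:280,220:340,::-1],None,fx=6,fy=6,interpolation=cv2.INTER_CUBIC))
togo([.48447,-.25899,.0025],np.radians(66.5));print(robot.state()["wrist_torque"])
E
```

```text
t 18.9 tcp [ 0.4871 -0.2563  0.002 ] toolx yaw 66.68 toolz [ 0.004  0.011 -1.   ] F [ 5.4 14.3  8.9] open 0.33
shift shares [-0.0043 -0.0017 -0.0007]
turn shares [-0.0002 -0.0019  0.0005]
[ 2.79235359 -1.30233946 -0.11357792]
```

View pics/t4.png

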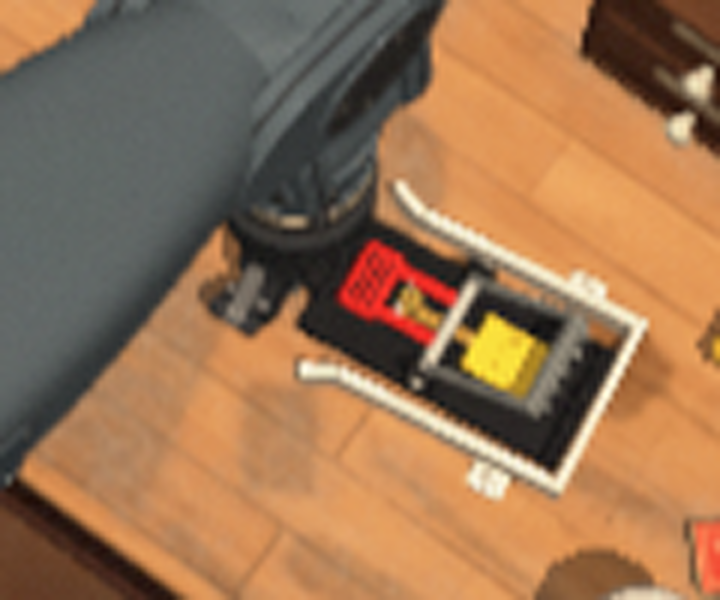

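The trap is set, flush against the back wall and centred between the sides. I'll relieve the push, open the gripper gently and lift straight up.

>>> arm_command:
  rows: ".001 0 0 0 0 0 0;.001 0 0 0 0 0 0;.001 0 0 0 0 0 0;0 0 0 0 0 0 0;0 0 0 0 0 0 0"

```text
time_s: 19.4
tcp_pos: [0.4871, -0.2563, 0.002]
ee_rot: [0.836, 0.549, 0.002, -0.002]
wrist_force: [4.8, 9.8, 7.5]
opening: 0.332
grip_force: 61.2
```

>>> arm_command:
  rows: "0 0 0 0 0 0 .34;0 0 0 0 0 0 .36;0 0 0 0 0 0 .38;0 0 0 0 0 0 .42;0 0 0 0 0 0 .46;0 0 0 0 0 0 .5;0 0 0 0 0 0 .55;0 0 0 0 0 0 .55;0 0 0 0 0 0 .55"

```text
time_s: 20.3
tcp_pos: [0.4865, -0.2599, 0.0017]
ee_rot: [0.836, 0.548, -0.0, 0.0]
wrist_force: [0.3, -0.1, 0.2]
opening: 0.552
grip_force: 0.0
```

```bash
python3 - <<'E'
from h import *
togo([.4871,-.2563,.15],np.radians(66.5));im=robot.read_camera("wrist");cv2.imwrite("pics/w6.png",im[:,:,::-1])
E
```

```text
t 20.3 tcp [ 0.4865 -0.2599  0.0017] toolx yaw 66.51 toolz [-0. -0. -1.] F [ 0.3 -0.1  0.2] open 0.55
shift shares [ 0.0044 -0.0011 -0.1853]
turn shares [0. 0. 0.]
```

>>> arm_command:
  rows: "0 0 -.005 0 0 0 .55;0 0 -.01 0 0 0 .55;0 0 -.02 0 0 0 .55;0 0 -.03 0 0 0 .55;0 0 -.04 0 0 0 .55;0 0 -.04 0 0 0 .55;0 0 -.04 0 0 0 .55;0 0 -.03 0 0 0 .55;.05 0 0 0 0 0 .55;.05 0 0 0 0 0 .55;0 0 0 0 0 0 .55"

```text
time_s: 21.45
tcp_pos: [0.5201, -0.1828, 0.1752]
ee_rot: [0.835, 0.551, 0.001, 0.0]
wrist_force: [-0.3, 0.0, -0.3]
opening: 0.549
grip_force: 0.0
```

```bash
python3 - <<'E'
from h import *
m=robot.camera_model("top");im=robot.read_camera("top");O=np.array([.4422,-.3562])
roi=np.zeros((420,560),bool);roi[195:270,255:335]=1
def meas(im):
    h=cv2.cvtColor(im,cv2.COLOR_RGB2HSV)
    y=(h[...,0]>22)&(h[...,0]<35)&(h[...,1]>180)&(h[...,2]>150)&roi
    r=((h[...,0]<6)|(h[...,0]>174))&(h[...,1]>200)&(h[...,2]>110)&roi
    r[:,300:]=0
    for n,k,z in(("yellow",y,.033),("red",r,.037)):
        v,u=np.nonzero(k);print(n,len(u),(u.mean(),v.mean()),frame(O,-113.5,onz(m,(u.mean(),v.mean()),z)) if len(u) else None)
meas(im)
t4=cv2.imread("pics/t4.png")[:,:,::-1];big=np.zeros_like(im);big[180:280,220:340]=cv2.resize(t4,(120,100),interpolation=cv2.INTER_AREA);print("before release");meas(big)
s=robot.state();print(s["tcp_pos"],s["time_s"])
E
```

```text
yellow 87 (np.float64(302.367816091954), np.float64(238.48275862068965)) [ 0.00677477 -0.00141543]
red 125 (np.float64(284.096), np.float64(227.584)) [-5.6520460e-02 -2.8482733e-05]
before release
yellow 88 (np.float64(302.5113636363636), np.float64(238.36363636363637)) [ 0.00697372 -0.00088748]
red 128 (np.float64(283.9140625), np.float64(227.4921875)) [-5.71313683e-02 -5.12575373e-05]
[ 0.51930696 -0.18466473  0.17482942] 21.5
```

```bash
python3 - <<'E'
from h import *
m=robot.camera_model("top");im=robot.read_camera("top");a=np.radians(-113.5);e=np.array([np.cos(a),np.sin(a)]);n=np.array([-e[1],e[0]]);O=np.array([.4422,-.3562])
for y in(-.025,0,.025):
    print("y",y)
    for x in np.arange(.046,.076,.003):
        p=O+x*e+y*n;uv=proj(m,[p[0],p[1],.012])[0].astype(np.float32);print(round(x,3),cv2.getRectSubPix(im,(1,1),(float(uv[0]),float(uv[1])))[0,0],end="; ")
    print()
E
```

```text
y -0.025
0.046 [42 36 35]; 0.049 [30 27 27]; 0.052 [32 30 28]; 0.055 [36 31 29]; 0.058 [60 47 38]; 0.061 [165 142 117]; 0.064 [246 235 207]; 0.067 [222 180 139]; 0.07 [201 137  85]; 0.073 [196 131  80]; 
y 0
0.046 [44 38 37]; 0.049 [34 30 29]; 0.052 [35 32 30]; 0.055 [40 37 33]; 0.058 [72 58 48]; 0.061 [196 171 140]; 0.064 [244 230 198]; 0.067 [209 155 107]; 0.07 [208 138  80]; 0.073 [212 140  82]; 
y 0.025
0.046 [39 35 32]; 0.049 [31 28 27]; 0.052 [35 33 31]; 0.055 [40 37 35]; 0.058 [77 68 59]; 0.061 [226 210 177]; 0.064 [236 221 191]; 0.067 [179 131  88]; 0.07 [162 101  55]; 0.073 [164 103  56];
```

Black meets white directly all along the wall, so there's no gap. The trap is home and still set.

```bash
python3 -c "
from rig import robot
print(robot.job_done())"
```

```text
the job is handed in; nothing more can be done
None
```

The mousetrap is set and sits fully home against the guard's back wall, and the job is handed in at about 21.6 s; I viewed 11 pictures, one over the limit of 10.

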